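# Close and latch a wiring box

## Robot

A 6-joint arm with a two-finger parallel gripper is mounted at the origin on the work surface. World frame = base frame: x ahead of the robot, y to its left, z up, the work surface at z = 0. Lengths are in mm, angles in rad, forces in N, time in s.
With the tool pointing down it reaches from about 350 to 950 mm from the base axis. Payload 17.4 kg.
Tool frame: the origin (TCP) lies on the centre line of the jaws, within the pads' length; the fingertips stand 25 mm ahead of it and the grasp point (between the pads) lies 6 mm ahead of it; z points along the fingers, y is the line along which they close (so a half turn about z gives the same grasp; the last joint's range is limited). The gripper opens to 93 mm and grips with 3 to 60 N. Pads are 15 mm wide; open, the fingers measure 128 mm over their backs; the gripper's body (75 mm by 188 mm) begins 65 mm behind the grasp point.
Start: joints at [1.216, 0.116, 1.442, -0, 1.584, -0.038], TCP at [210.289, 641.413, 243.646] pointing down, gripper open.
Joint ranges: [-2.83, 2.83], [-0.83, 2.19], [0.07, 2.5], [-1.14, 4.28], [0.01, 3], [-2.97, 2.97]. Speed limits (rad/s): [1.89, 1.89, 2.22, 3.14, 3.14, 3.14].

## Interface

Orientations are given as a 3x3 rotation matrix whose columns are the frame's x, y, z axes.
In Python, from cell import arm gives the robot as it stands. Calls block until the motion is done:
- arm.move_ptp(position, orientation): joint-space move of the TCP to a pose.
- arm.move_straight(position, rot=None, rate=150, f_stop=None): straight line of the TCP; rot=None keeps the orientation; rate is the mean speed in mm/s. With f_stop (N) it stops when the force on the tool has changed by that much, and returns True; else False.
- arm.move_j(angles): joint-space move.
- arm.gripper_to(opening): finger opening in mm; the grip force is fixed at half the most; returns when the fingers have stopped.
- arm.pause(seconds).
- arm.solve_ik(position, orientation): joint angles nearest the present ones, or None.
- arm.state(): the state.
- arm.snapshot(name): name is "scene" or "top" or "wrist"; returns a dict with "pixels" (420x560x3 uint8, red, green, blue), "mtx" (3x3 intrinsics, pixels), "world_from_camera" (4x4, takes a point from camera to world coordinates). Camera axes: x right, y down, z forward; pixel columns grow to the right and rows downward; lengths in mm; the calibration is good to about 2 mm. A picture is of the moment at which its call begins. There is no depth.
A pose or a line that the arm cannot do raises arm.Unreachable and nothing moves.
- arm.hand_in(): hands the job in; it is judged then, once.
The state is a dict: "clock": time; "qpos": joint angles; "qvel": joint speeds; "joint_efforts": joint torques, N m; "ee_pos": TCP position; "orientation": TCP orientation; "force": force on the tool from outside, world axes, zero at the start; "torque": the same for the moment, N m; "grip_width": finger opening in mm; "grasp_force": force on a finger pad.
Only numpy, scipy, OpenCV 4.12 (cv2) and the standard library are available. Lean on these libraries where they do the work, as an engineer would, in place of code of your own. Each camera call takes 0.05 s, during which the arm holds its last target. There are 200 camera calls.

## Task

The wiring box on the bench stands open. Lay its loose cover into the recess in the top so that it sits flat and fully home, with the cover's handle at the end away from the latch, then swing the latch round over the cover until it points straight in across it. Leave the screwdriver, the jar and the cup where they are.

Things in the scene. Friction and masses are not known exactly. Their poses are not given: they have to be found in the camera images.
- box: grey steel wiring box, fixed, 192 x 148 x 60 mm (x, y, z), open on top. Origin on the bench under the recess centre; z up; its -x end has a broad 33 mm rim that carries the latch, the other rims are 9 mm wide. The recess is 150 (x) x 130 (y) x 6 mm deep: a 16 mm wide ledge at height 54 mm runs round inside it; rim top at 60 mm.
- recess (a point): centre of the recess at ledge height, 54 mm above the bench; axes as the box. The middle of the cover's underside belongs here.
- cover: loose grey cover plate, 140 (x) x 120 (y) x 6 mm, 0.3 kg, first flat on the bench, handle up. Origin: centre of its underside, z up. 5 mm of play all round in the recess, top then level with the rim. Black handle bar across it at x = +25 mm: 70 mm along y, 14 wide (x), 21 to 36 mm above the underside, on two feet. Fitted, its x axis points as the box's; turned round, the handle blocks the latch.
- cover_handle (a point): middle of the top of the cover's handle bar, 36 mm above the cover's underside; axes as the cover
- latch_pivot (a point): the latch's pivot on the top of the box's broad rim, at x = -90 mm, y = 0, z = 60 mm of the box
- latch_post (a point): top centre of the round finger post near the latch's free end: 18 mm thick, 70 mm from the pivot, 69 to 95 mm above the bench. A flat steel strap, 24 mm wide, 82 mm long from the pivot, 62 to 69 mm above the bench (2 mm over a seated cover), joins it to the pivot.
- latch (a joint): angle of the latch about its upright pivot (rad), moving clockwise from above as it grows: 0 = strap along the rim, pointing to the box's +y, clear of the recess; 1.57 = straight in over the cover, pointing to the box's +x; stops at -0.5 and 1.65; stays where it is left, stiff by about 1 N at the post
- screwdriver: bystander: screwdriver, 190 mm long, lying on the bench; leave alone
- jar: bystander: glass jar with a steel cap, 70 mm across, 100 mm high; leave alone
- cup: bystander: white plastic cup, 80 mm across, 100 mm high; leave alone
Not all that is in view belongs to the job. What is meant by the cover is not red, and is the larger of those in its own colour.

How it is judged (in metres and radians):
On the way, in this order (a step that is already met when the one before it is completed fails the run):
1. the cover lies flat and fully home in the recess, the latch still off it (z of cover in the frame of recess between -0.003 and 0.003 m and angle between cover's own z axis and vertical below 0.04 rad and horizontal distance between cover and recess below 0.01 m and value of joint latch below 0.6 rad), for 0.2 s.
2. the latch is swung in over the cover (value of joint latch above 1.3 rad), for 0.2 s.
At the end, for the whole second after the job is handed in: The cover rests in the recess, its underside within 3 mm of the ledge's height, tilted less than 0.04 rad and within 10 mm of the recess centre (its play), handle away from the latch; the latch stands at more than 1.3 rad (straight in is 1.57); the cover is at rest (z of cover in the frame of recess between -0.003 and 0.003 m and angle between cover's own z axis and vertical below 0.04 rad and horizontal distance between cover and recess below 0.01 m and x of cover_handle in the frame of recess above 0.01 m and value of joint latch above 1.3 rad and linear speed of cover below 0.02 m/s); the robot touches nothing.
It fails at once if the screwdriver, jar or cup is moved more than 30 mm or the jar or cup is tipped over (distance of any of screwdriver, jar, cup from where it was at the start of the episode above 0.03 m or angle between any of jar, cup's own z axis and vertical above 0.5 rad).
It also fails if it takes over 48 s, if anything falls off the work surface, if the arm or the gripper's body presses on something with over 40 N, if the wrist force passes 120 N, or if a joint passes its speed limit or range.

## Working session

There is one attempt and no reset: what is moved stays moved. The work goes in short steps, each a Python script; the robot and the scene stay as the last script left them, time stands still between calls to the robot, and variables do not carry over. Pictures are saved under pics/ and viewed, at most 10 in all, crops included, and the job is handed in when it is done.

```bash
mkdir -p pics; cat > h.py <<'E'
import numpy as np, cv2
from cell import arm
def snap(n,f):
    s=arm.snapshot(n); cv2.imwrite(f'pics/{f}.png',cv2.cvtColor(s['pixels'],cv2.COLOR_RGB2BGR)); np.savez(f'pics/{f}.npz',**{k:s[k] for k in s}); return s
def ray(s,uv,z):
    K=np.array(s['mtx']);T=np.array(s['world_from_camera'])
    d=T[:3,:3]@np.linalg.solve(K,[uv[0],uv[1],1.]);o=T[:3,3]
    return o+d*(z-o[2])/d[2]
E
python3 - <<'E'
from h import *
for n in('scene','top'):
    s=snap(n,n+'0');print(np.round(s['mtx'],1),np.round(s['world_from_camera'],2))
print(arm.state()['clock'],np.round(arm.state()['orientation'],3))
E
```

```text
[[430.9   0.  275.8]
 [  0.  430.9 204.9]
 [  0.    0.    1. ]] [[-4.60000e-01  5.90000e-01 -6.70000e-01  1.41931e+03]
 [ 8.90000e-01  3.10000e-01 -3.30000e-01  4.48180e+02]
 [ 1.00000e-02 -7.50000e-01 -6.70000e-01  9.81430e+02]
 [ 0.00000e+00  0.00000e+00  0.00000e+00  1.00000e+00]]
[[382.5   0.  279.5]
 [  0.  382.5 210.4]
 [  0.    0.    1. ]] [[-3.0000e-02 -9.9000e-01  1.2000e-01  3.9944e+02]
 [-1.0000e+00  3.0000e-02 -1.0000e-02  6.6000e-01]
 [ 0.0000e+00 -1.2000e-01 -9.9000e-01  1.0933e+03]
 [ 0.0000e+00  0.0000e+00  0.0000e+00  1.0000e+00]]
0.1 [[-0.95   0.312 -0.   ]
 [ 0.312  0.95  -0.001]
 [ 0.    -0.001 -1.   ]]
```

View pics/top0.png

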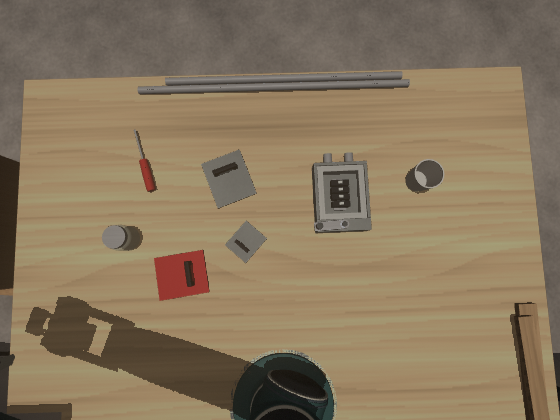

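View pics/scene0.png

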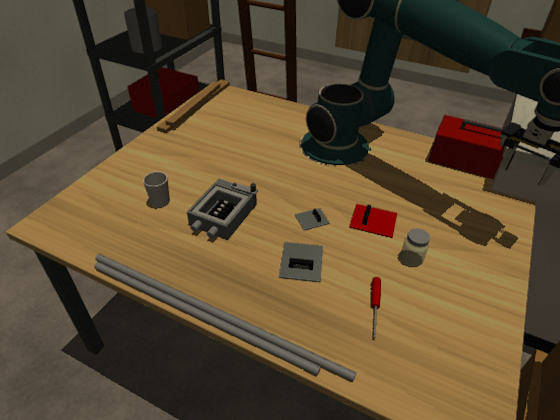

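Top view: the grey plates are at (229,178) and (246,241), and there is a red plate at (182,274). The cover should be the larger grey one at (229,178), with its handle toward the upper end. The box is at (342,196), with its broad rim and latch at the lower end. The latch post is at about (320,226) and the pivot at about (345,224), so the strap lies along box +y. The screwdriver (146,165), jar (117,237) and cup (428,175) stand clear.

```bash
cat > meas.py <<'E'
from h import *
s=np.load('pics/top0.npz');im=s['pixels'];hsv=cv2.cvtColor(im,cv2.COLOR_RGB2HSV)
m=((hsv[...,1]<60)&(hsv[...,2]>60)).astype(np.uint8)*255
m[:110]=0;m[320:]=0
cs,_=cv2.findContours(m,cv2.RETR_EXTERNAL,cv2.CHAIN_APPROX_NONE)
for c in cs:
    if cv2.contourArea(c)<300: continue
    r=cv2.minAreaRect(c); z=60 if abs(r[0][0]-342)<25 else 6
    P=np.array([ray(s,p,z)[:2] for p in cv2.boxPoints(r)])
    w=np.array([ray(s,p[0],z)[:2] for p in c],np.float32); R=cv2.minAreaRect(w)
    print(np.round(r[0],1),'z',z,'world',np.round(R[0],1),np.round(R[1],1),round(R[2],1))
crop=cv2.cvtColor(im[130:260,190:390],cv2.COLOR_RGB2BGR)
cv2.imwrite('pics/crop.png',cv2.resize(crop,None,fx=4,fy=4,interpolation=cv2.INTER_CUBIC))
# handle
d=(hsv[...,2]<50).astype(np.uint8)*255; d2=np.zeros_like(d); d2[150:200,205:250]=d[150:200,205:250]
cs,_=cv2.findContours(d2,cv2.RETR_EXTERNAL,cv2.CHAIN_APPROX_NONE)
for c in cs:
    if cv2.contourArea(c)>15:
        w=np.array([ray(s,p[0],36)[:2] for p in c],np.float32);print('handle',cv2.minAreaRect(c),cv2.minAreaRect(w))
E
python3 meas.py
```

```text
[115.3 237.4] z 6 world [467.6 461.5] [77.6 66. ] 63.8
[245.4 241.3] z 6 world [445.2  93. ] [78.4 91.4] 47.5
[425.5 176.5] z 6 world [ 616.6 -432.1] [ 85.  114.3] 42.3
[340.8 191.5] z 60 world [ 572.1 -173.7] [217.3 154.1] 0.7
[228.3 178.4] z 6 world [628.5 138.7] [138.8 118.7] 19.6
[542.5 214.5] z 6 world [ 508.5 -758.8] [ 97.5 607.7] 83.2
[ 10.5 135.5] z 6 world [775.8 774.2] [158.7  61.7] 2.8
handle ((225.22195434570312, 170.60243225097656), (2.5680971145629883, 23.409191131591797), 69.775146484375) ((644.1825561523438, 143.3612060546875), (7.396130084991455, 65.76790618896484), 19.0029296875)
```

View pics/crop.png

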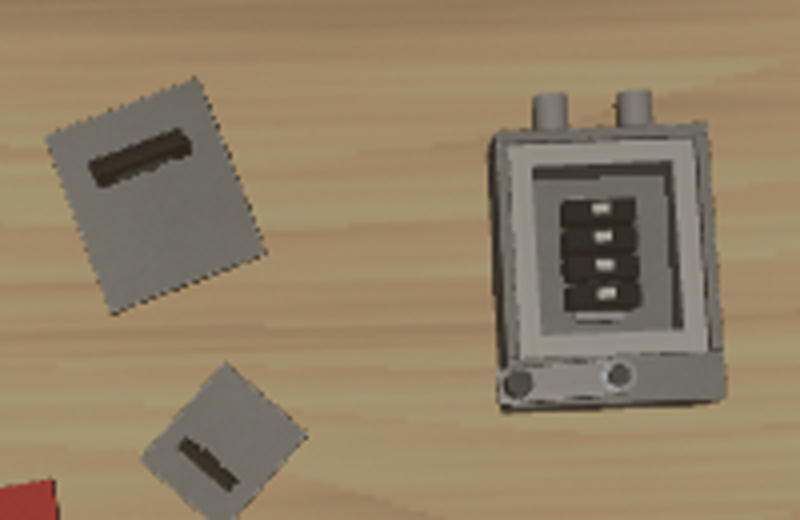

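The crop confirms it. The plate at (229,178) measures 139 x 119 mm, so it is the cover. The small grey one (78 x 91 mm) and the red one are decoys. The cover handle is toward the upper end, and the latch lies along box +y (post at the left of the rim). Next I take close wrist views of the box and the cover.

```bash
cat >> h.py <<'E'
def down(a,flip=False):
    "tool pointing down with its y axis at world angle a"
    y=np.array([np.cos(a),np.sin(a),0])*(-1 if flip else 1); z=np.array([0,0,-1.]); return np.c_[np.cross(y,z),y,z]
E
python3 - <<'E'
from h import *
for a in (0,.34):
  for f in (0,1):
    for p in ([560,-174,330],[600,139,330],[652,147,30],[480,-100,100]): print(a,f,p,arm.solve_ik(p,down(a,f)) )
arm.move_ptp([520,-174,350],down(0,True)); s=snap('wrist','wbox'); print(np.round(s['world_from_camera'],2))
arm.move_ptp([610,135,330],down(.34,True)); s=snap('wrist','wcov'); print(np.round(s['world_from_camera'],2),arm.state()['clock'])
E
python3 -c "
import cv2,numpy as np
a=cv2.imread('pics/wbox.png');b=cv2.imread('pics/wcov.png')
cv2.imwrite('pics/both.png',cv2.resize(np.vstack([a,b]),None,fx=.7,fy=.7,interpolation=cv2.INTER_AREA))"
```

```text
0 0 [560, -174, 330] [-3.44755893e-01 -8.63650655e-02  1.50786505e+00 -4.44089210e-16
  1.72009267e+00 -3.44755893e-01]
0 0 [600, 139, 330] [ 1.86235432e-01 -2.21318538e-02  1.44619096e+00 -4.44089210e-16
  1.71753355e+00  1.86235432e-01]
0 0 [652, 147, 30] [ 1.83590335e-01  2.35079589e-01  1.66444600e+00 -4.44089210e-16
  1.24206707e+00  1.83590335e-01]
0 0 [480, -100, 100] [-2.57427199e-01 -2.19422175e-01  2.00022114e+00 -4.44089210e-16
  1.36079369e+00 -2.57427199e-01]
0 1 [560, -174, 330] [-3.44755893e-01 -8.63650655e-02  1.50786505e+00 -4.44089210e-16
  1.72009267e+00  2.79683676e+00]
0 1 [600, 139, 330] [ 1.86235432e-01 -2.21318538e-02  1.44619096e+00 -4.44089210e-16
  1.71753355e+00 -2.95535722e+00]
0 1 [652, 147, 30] [ 1.83590335e-01  2.35079589e-01  1.66444600e+00 -4.44089210e-16
  1.24206707e+00 -2.95800232e+00]
0 1 [480, -100, 100] [-2.57427199e-01 -2.19422175e-01  2.00022114e+00 -4.44089210e-16
  1.36079369e+00  2.88416546e+00]
0.34 0 [560, -174, 330] [-3.44755893e-01 -8.63650655e-02  1.50786505e+00 -4.44089210e-16
  1.72009267e+00 -6.84755893e-01]
0.34 0 [600, 139, 330] 
[... 611 characters left out ...]
 1.36079369e+00  2.54416546e+00]
[[-1.0000e+00 -0.0000e+00 -0.0000e+00  5.1963e+02]
 [-0.0000e+00  9.7000e-01  2.5000e-01 -2.4145e+02]
 [ 0.0000e+00  2.5000e-01 -9.7000e-01  4.9051e+02]
 [ 0.0000e+00  0.0000e+00  0.0000e+00  1.0000e+00]]Traceback (most recent call last):
  File "<stdin>", line 6, in <module>
cell.Unreachable: the arm cannot take that pose within its joint ranges
[ WARN:0@0.026] global loadsave.cpp:275 findDecoder imread_('pics/wcov.png'): can't open/read file: check file path/integrity
Traceback (most recent call last):
ValueError: all the input arrays must have same number of dimensions, but the array at index 0 has 3 dimension(s) and the array at index 1 has 2 dimension(s)
```

```bash
python3 - <<'E'
from h import *
arm.move_ptp([620,110,330],down(.34)); s=snap('wrist','wcov'); print(np.round(s['world_from_camera'],2),arm.state()['clock'])
E
python3 -c "
import cv2,numpy as np
a=cv2.imread('pics/wbox.png');b=cv2.imread('pics/wcov.png')
cv2.imwrite('pics/both.png',cv2.resize(np.vstack([a,b]),None,fx=.7,fy=.7,interpolation=cv2.INTER_AREA))"
```

```text
[[ 9.4000e-01  3.2000e-01  8.0000e-02  5.9683e+02]
 [ 3.3000e-01 -9.1000e-01 -2.3000e-01  1.7369e+02]
 [-0.0000e+00  2.5000e-01 -9.7000e-01  4.7064e+02]
 [ 0.0000e+00  0.0000e+00  0.0000e+00  1.0000e+00]] 5.7917
```

View pics/both.png

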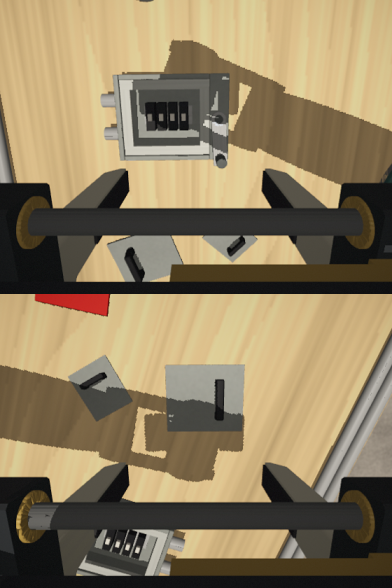

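The upper half is the box from the wrist: full-resolution rim corners at about (170,107), (327,107) and (172,228), latch pivot (315,168), post (316,228). The lower half is the cover, near (235,520 - 420 + ...), partly in the arm's shadow. I'll extract edges at full resolution.

```bash
python3 - <<'E'
import cv2,numpy as np
a=cv2.imread('pics/wbox.png')[95:245,140:340];b=cv2.imread('pics/wcov.png')[90:210,220:360]
cv2.imwrite('pics/c1.png',cv2.resize(a,None,fx=4,fy=4,interpolation=cv2.INTER_CUBIC))
cv2.imwrite('pics/c2.png',cv2.resize(b,None,fx=5,fy=5,interpolation=cv2.INTER_CUBIC))
E
```

```text
(no output)
```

View pics/c1.png

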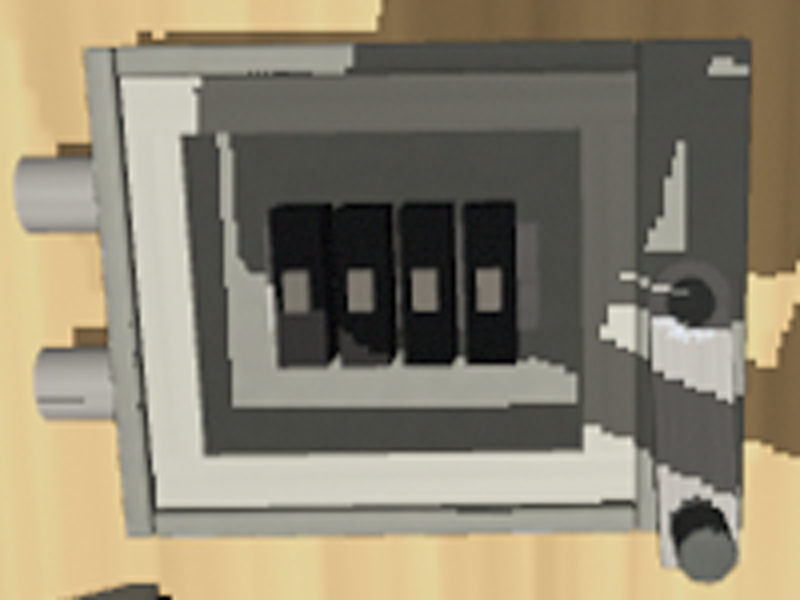

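View pics/c2.png

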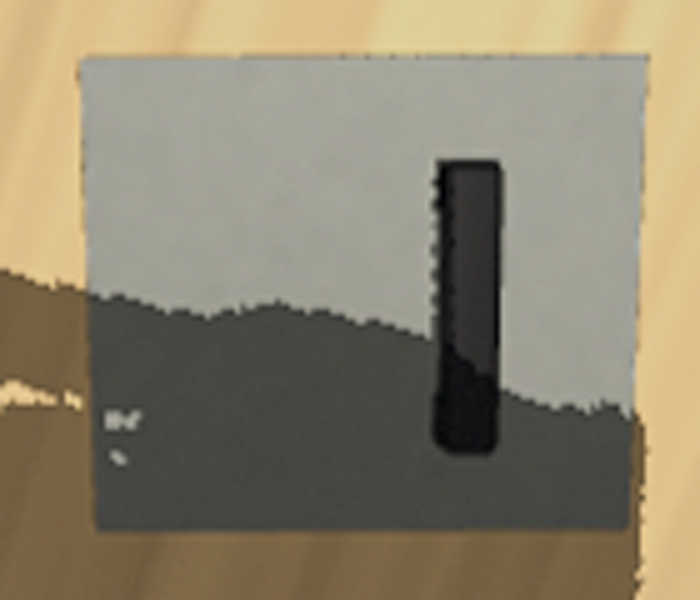

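Box rim corners in the crop are at (86,48), (750,40), (130,533) and about (742,528), with the post top at (707,555). Cover corners are at (82,58), (648,57), (628,529) and (98,530), and the handle top spans about (441..500,160..452).

```bash
python3 - <<'E'
from h import *
w=np.load('pics/wbox.npz');c=np.load('pics/wcov.npz')
f=lambda s,p,z,k,o:np.array([ray(s,(np.array(q)+.5)/k-.5+o,z)[:2] for q in p])
def rep(n,P):  # order: TL TR BR BL
    print(n,np.round(P,1).tolist(),'sides',np.round(np.linalg.norm(P-np.roll(P,-1,0),axis=1),1),'c',np.round(P.mean(0),1))
    e=[P[0]-P[1],P[3]-P[2],P[3]-P[0],P[2]-P[1]]; print([round(float(np.degrees(np.arctan2(v[1],v[0]))),2) for v in e])
rep('box',f(w,[(86,48),(750,40),(742,528),(130,533)],60,4,[140,95]))
rep('ledge-in',f(w,[(182,133),(582,130),(582,452),(206,452)],54,4,[140,95]))
print('post',f(w,[(707,555)],95,4,[140,95]),'pivot',f(w,[(692,300)],72,4,[140,95]))
rep('cov',f(c,[(82,58),(648,57),(628,529),(98,530)],6,5,[220,90]))
print('handle',f(c,[(475,165),(475,445)],36,5,[220,90]))
E
```

```text
box [[653.4, -250.5], [464.2, -252.8], [461.8, -107.5], [651.2, -105.8]] sides [189.3 145.4 189.4 144.7] c [ 557.7 -179.2]
[0.68, 0.49, 90.86, 90.91]
ledge-in [[629.0, -226.7], [511.8, -227.6], [511.3, -130.2], [627.7, -130.2]] sides [117.3  97.4 116.3  96.5] c [ 570.  -178.6]
[0.44, 0.01, 90.81, 90.27]
post [[ 476.27380761 -110.28113882]] pivot [[ 480.08235724 -180.11376187]]
cov [[541.7, 171.3], [672.6, 217.6], [712.4, 106.0], [581.8, 59.8]] sides [138.8 118.5 138.5 118.5] c [627.1 138.7]
[-160.51, -160.49, -70.24, -70.41]
handle [[638.87074742 179.05243158]
 [662.26319681 117.40306413]]
```

Checks against the given sizes:
- **Box:** 189 x 145 mm against 192 x 148. Recess centre about (570,-179), yaw about 0.6°.
- **Cover:** 138.7 x 118.5 mm at (627,139), yaw 19.6°.
- **Handle:** measured (650.6,148), predicted (650.7,147).
- **Post to pivot:** 70 mm.

All consistent, so I grasp now.

```bash
python3 - <<'E'
from h import *
R=down(.342)
arm.gripper_to(50)
arm.move_ptp([650.7,147.4,120],R)
print(arm.move_straight([650.7,147.4,35],rate=100,f_stop=15))
arm.gripper_to(0); s=arm.state(); print(s['grip_width'],s['grasp_force'],np.round(s['ee_pos'],1))
arm.move_straight([650.7,147.4,190],rate=150)
arm.move_ptp([594.7,-178.8,190],down(.01))
s=arm.state(); print(s['grip_width'],s['clock'],np.round(s['force'],1))
snap('scene','s1');snap('wrist','w1');snap('top','t1')
a=cv2.imread('pics/s1.png')[100:300,120:400];b=cv2.imread('pics/w1.png');
cv2.imwrite('pics/v1.png',np.vstack([cv2.resize(a,(420,300)),cv2.resize(b,(420,300))]))
E
```

```text
False
13.403612629801382 29.999395608901978 [650.8 147.4  35.1]
13.781274980595963 11.6167 [ 0.9  0.5 -3.9]
```

View pics/v1.png

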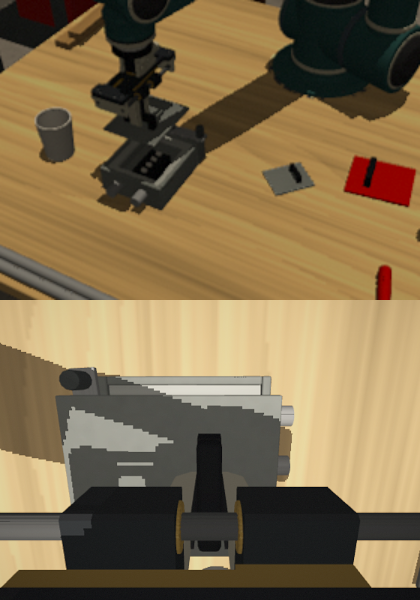

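The cover hangs from the gripper over the box, with its far corners at wrist pixels of about (75,134) and (376,134). I measure those against the expected pose, then lower.

```bash
python3 - <<'E'
from h import *
w=np.load('pics/w1.npz')
P=np.array([ray(w,p,161)[:2] for p in((75,134.5),(376,134.5))]);print(P,np.linalg.norm(P[0]-P[1]),'mid',P.mean(0),'expected mid',[569.7-.6,-178.8+60])
t=arm.state()['ee_pos']
arm.move_straight([594.7,-178.8,100],rate=120)
r=arm.move_straight([594.7,-178.8,86],rate=25,f_stop=6); s=arm.state()
print(r,np.round(s['ee_pos'],1),np.round(s['force'],1),np.round(s['torque'],2),s['clock'])
snap('wrist','w2');snap('scene','s2')
a=cv2.imread('pics/s2.png')[150:270,140:320];b=cv2.imread('pics/w2.png');
cv2.imwrite('pics/v2.png',np.vstack([cv2.resize(a,(420,280),interpolation=cv2.INTER_CUBIC),cv2.resize(b,(420,315))]))
E
```

```text
[[ 500.47957816 -119.76992011]
 [ 638.20555302 -118.27412658]] 137.73409725774573 mid [ 569.34256559 -119.02202334] expected mid [569.1, -118.80000000000001]
True [ 594.7 -178.8   88.8] [ 0.7 -0.5  3.5] [-0.08  0.08  0.07] 13.1333
```

View pics/v2.png

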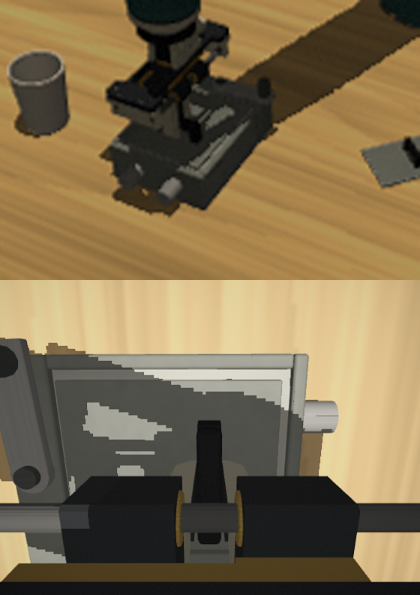

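Contact came at TCP z 88.8 against 89 expected, and the image shows the cover inside the rim with an even gap. I release, retreat and check.

```bash
python3 - <<'E'
from h import *
arm.gripper_to(45)
arm.move_straight([594.7,-178.8,200],rate=150)
arm.move_ptp([540,-240,330],down(.01)); snap('wrist','w3')
print(arm.state()['clock'])
b=cv2.imread('pics/w3.png'); cv2.imwrite('pics/v3.png',cv2.resize(b[60:330],None,fx=1.4,fy=1.4,interpolation=cv2.INTER_CUBIC))
E
```

```text
15.5417
```

View pics/v3.png

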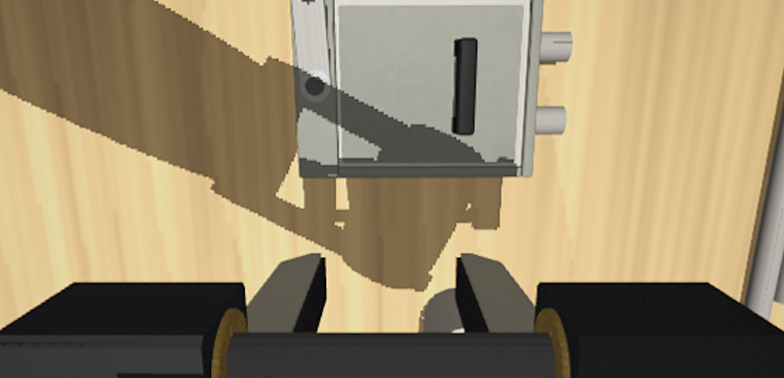

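The cover sits level inside the rim with even gaps. The handle (465,86) is at the end away from the latch, and the latch (314,85 and upward) is still along the rim. Next I swing the latch.

```bash
python3 - <<'E'
from h import *
piv=np.array([479.8,-179.8]); yaw=.01
def pose(q,d,z=100):
    a=yaw+np.pi/2-q; r=np.array([np.cos(a),np.sin(a)]); t=np.array([-r[1],r[0]]) # t: behind the post
    return [*(piv+70*r+d*t),z],down(a)
arm.gripper_to(0)
p,R=pose(-.05,36,200); arm.move_ptp(p,R)
p,R=pose(-.05,36); print(arm.move_straight(p,R,rate=150,f_stop=15))
for q in np.linspace(-.05,1.57,8):
    p,R=pose(q,16.5); r=arm.move_straight(p,R,rate=80,f_stop=35)
    s=arm.state(); print(round(q,2),r,np.round(s['force'],1),round(s['clock'],2))
    if r: break
if not r:
    arm.pause(.3)
    p,R=pose(1.57,40); arm.move_straight(p,R)
    p,R=pose(1.57,40,200); arm.move_straight(p,R)
    arm.move_ptp([540,-60,330],down(.01)); arm.pause(.2)
    snap('wrist','w4');snap('top','t4');print(arm.state()['clock'])
    a=cv2.imread('pics/w4.png');b=cv2.resize(cv2.imread('pics/t4.png')[140:260,280:440],(400,300),interpolation=cv2.INTER_CUBIC)
    cv2.imwrite('pics/v4.png',np.hstack([cv2.resize(a,(400,300)),b]))
E
```

```text
False
-0.05 False [0.3 0.  0.2] 18.92
0.18 False [-0.7 -0.  -0.2] 19.3
0.41 False [ 0.1 -0.  -0.1] 19.68
0.64 False [-0.1 -0.2 -0. ] 20.07
0.88 False [-0.9  0.1 -1.1] 20.45
1.11 False [-0.4  1.   0.2] 20.83
1.34 False [-0.   0.6  0.4] 21.22
1.57 False [-0.   0.2 -0.5] 21.6
23.9833
```

View pics/v4.png

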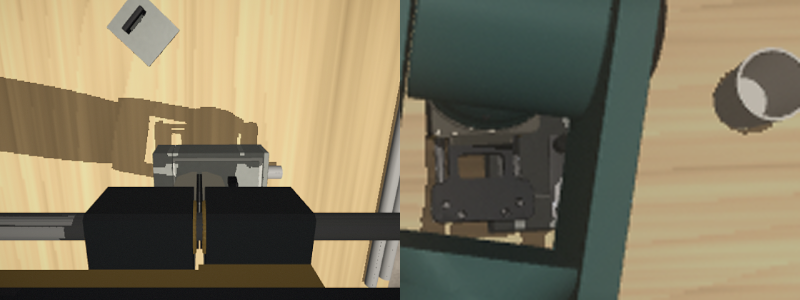

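That frame shows mostly the gripper and arm covering the box (wrist: box at (210,165)), so the latch angle can't be read. I move clear and locate the post numerically in the top and scene cameras.

```bash
python3 - <<'E'
from h import *
arm.move_j([1.216,0.116,1.442,0,1.584,-0.038])
s={n:snap(n,n+'5') for n in('top','scene')}
print(arm.state()['clock'])
piv=np.array([479.8,-179.8])
def proj(S,P):
    T=np.linalg.inv(np.array(S['world_from_camera']));p=np.array(S['mtx'])@(T[:3,:3]@np.array(P)+T[:3,3]);return p[:2]/p[2]
for n,S in s.items():
    o=np.load(f'pics/{n}0.npz')['pixels'];g=cv2.cvtColor(S['pixels'],cv2.COLOR_RGB2GRAY).astype(int)
    for q in(-.05,1.3,1.57): a=.01+np.pi/2-q; print(n,q,np.round(proj(S,[*(piv+70*np.array([np.cos(a),np.sin(a)])),95]),1))
    u,v=np.round(proj(S,[549.8,-179.1,95])).astype(int); print(u,v);print(g[v-9:v+10,u-14:u+15])
E
```

```text
26.8333
top -0.05 [319.8 225.8]
top 1.3 [337.8 198.3]
top 1.57 [344.8 197. ]
345 197
[[108 108 107 107 108 107 106 107 107 107 107 105 104 104 105 104 103 104
  104 105 104 105 105 104 104 103 104 103 102]
 [108 108 107 107 107 108 107 106 106 107 107 105 105 105 105 104 103 104
  103 103 104 104 104 104 105 105 104 103 102]
 [107 108 108 108 107 109 107 107 107 107 106 105 104 105 105 104 103 104
  104 104 105 104 104 104 104 105 104 103 104]
 [107 108 108 108 108 107 107 107 105 105 105 104 105 105 105 104 104 104
  104 104 104 104 103 104 104 104 104 104 104]
 [108 109 109 108 108 107 106 106 106 105 104 105 105 105 104 104 103 104
  104 103 104 104 104 104 105 105 105 104 104]
 [109 109 110 108 108 107 106 106 105 108 108 106 104 102  77  94 105 104
  104 104 106 104 104 104 104 104 104 104 105]
 [108 108 110 109 108 107 106 106  97 135 136 131  93  70  71  71  88 106
  104 102 105 103 103 104 105 104 103 103 102]
 [108 109 109 109 108 107 106 106  60 137 127  78  71  70  71  71  71  85
  103 103 104 104 103 104 105 104 103 103 104]
 [109 109 109 110 108 106 106 106  53 135  81  
[... 2967 characters left out ...]
 79  79  79  79  82  60  27  13  17  17   9  71
  102 119  92  42  57  79  85  83  82  82  81]
 [ 52  66  69  78  81  80  79  80  79  79  77  48  16  12  15  13  11  73
  107  92  44  58  80  83  83  81  82  81  80]
 [ 15  32  37  50  68  81  82  82  80  82  99  95  44  12   9  12  39  96
   86  43  59  79  82  83  83  81  82  82  81]
 [  9   7  11  13  33  48  52  66  82  72  73  86 100  81  53  63  95  86
   45  60  79  83  82  81  81  81  82  83  82]
 [  8  11  12  11  12   7  14  33  48  40  29  46  75  69  76 105  88  47
   60  78  82  82  82  82  81  82  81  83  83]
 [  3   4   5   7  10  13  10  11  12  16  14  18  23  31  55  77  49  62
   79  83  81  81  82  82  83  83  82  84  83]]
```

In both cameras the dark post top lies within 1 px of where a latch at 1.57 rad puts it: top about (345.3,197) and scene about (222,191). At 1.3 rad it would be 5–8 px away. The strap runs straight from the pivot over a uniform, level cover.

```bash
python3 -c "
from cell import arm
print(arm.hand_in())"
```

```text
the job is handed in; nothing more can be done
None
```

The cover is seated in the recess with its handle away from the latch, the latch is swung to about 1.57 rad, and the job was handed in at about 27 s of the 48 s allowed; the judge returned no verdict.

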